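# Park the casting mould and bar it down

## Task

Slide the round casting mould across the bench, without lifting or tipping it, until it lies wholly inside the red circle between the two blue posts. Then take the clamp bar from its steel rest block and lay it gently, not dropped, across the two posts, down in both notches and about centred over the mould. Leave everything else on the bench, the rest block too, where it stands, and let go of the bar.

Things in the scene. Friction and masses are not known exactly. Their poses are not given: they have to be found in the camera images.
- station: Fixed clamp bay: a red painted circle (outer radius 67 mm) on the bench between two blue posts. Origin: circle's centre, bench level; x runs through both posts, z up. Posts 24 mm (x) by 40 mm (y), centred at x = +86 and -86 mm; gap between them 148 mm, open on both y sides. In each top a notch along x, 24 mm wide, floor 55 mm above the bench, cheeks 8 mm thick rising to 69 mm.
- mould_center (a point): Centre (half-way up) of the round aluminium casting mould, a flat disc 110 mm in diameter and 28 mm high, 0.5 to 0.85 kg, loose on the bench, too wide to grip: to be pushed at its rim. z up; yaw means nothing.
- bar_handle (a point): Centre of the orange grip block of the clamp bar. The bar is steel, 200 mm long (x) by 18 mm wide (y) by 14 mm thick, 0.32 kg; the grip block, 64 mm long (x), 18 mm wide (y) and 26 mm high, stands on its middle. The point lies 27 mm above the bar's underside and the whole is 40 mm high. At the start the bar lies on the rest block roughly along the block's long side, its ends overhanging.
- block: Dark steel rest block, loose but heavy (2.2 kg), 70 mm (x) by 120 mm (y), 35 mm high, origin at the centre of its underside. The clamp bar lies on it at the start. Not to be moved.
- jar: Low amber jar with a red lid, bystander, 58 mm in diameter, 48 mm high, origin at the centre of its underside.
- cup: Low blue ceramic cup, bystander, 66 mm in diameter at the rim, 48 mm high, origin at the centre of its underside.
- tin: Low brass tin, bystander, 60 mm in diameter, 40 mm high, origin at the centre of its underside.

How it is judged:
On the way, in this order (a step that is already met when the one before it is completed fails the run):
1. the mould rests wholly inside the red circle, before the bar is brought there (horizontal distance between mould_center and station below 0.0125 m and linear speed of mould below 0.02 m/s and horizontal distance between bar_handle and station above 0.09 m), for 0.2 s.
2. the bar lies in both notches (z of bar_handle in the frame of station between 0.079 and 0.085 m and y of bar_handle in the frame of station between -0.006 and 0.006 m and angle between the x axis of bar_handle and the x axis of station, either way round below 0.07 rad), for 0.2 s.
At the end, for the whole second after the job is handed in: The mould lies flat on the bench within 12.5 mm of the circle's centre (wholly inside the red circle); the bar rests in both notches, upright and level, centred along its length within 15 mm, released and at rest (all of step 2 and horizontal distance between mould_center and station below 0.0125 m and height (world z) of mould_center below 0.017 m and linear speed of each of mould, bar below 0.02 m/s and x of bar_handle in the frame of station between -0.015 and 0.015 m and angle between bar_handle's own z axis and vertical below 0.05 rad); the robot touches nothing.
It fails at once if the mould is lifted off the bench or tipped (height (world z) of mould_center above 0.022 m or angle between mould_center's own z axis and vertical above 0.15 rad).
It fails at once if the bar is dropped (falls freely by more than about 12 mm) (linear speed of bar above 0.5 m/s and contact force between the fingers and bar below 0.1 N).
It fails at once if a bystander is moved by more than 20 mm (distance of any of block, jar, cup, tin from where it was at the start of the episode above 0.02 m).
It also fails if it takes over 72 s, if anything falls off the work surface, if the arm or the gripper's body presses on something with over 40 N, if the wrist force passes 120 N, or if a joint passes its speed limit or range.

## Robot

A 6-joint arm with a two-finger parallel gripper is mounted at the origin on the work surface. World frame = base frame: x ahead of the robot, y to its left, z up, the work surface at z = 0. Lengths are in m, angles in rad, forces in N, time in s.
With the tool pointing down it reaches from about 0.3 to 0.875 m from the base axis. Payload 6.4 kg.
Tool frame: the origin (TCP) lies midway between the tips of the shut fingers; the grasp point (between the pads) lies ctrl.grip_depth behind it (ctrl.grip_depth is the distance from the TCP to the grasp point, in m); x points along the fingers, y is the direction in which the jaws open and shut, and the axes are right-handed (so a half turn about x gives the same grasp; the last joint's range is limited). The gripper opens to 85 mm and grips with 20 to 120 N. Pads are 22 mm wide; open, the fingers measure 114 mm over their backs; the gripper's body (76 mm by 85 mm) begins 54 mm behind the grasp point. The pads swing forward as they close: fully open they stand 13 mm farther back than shut.
Start: joints at [1.139, 0.181, 1.607, -0, 1.354, -0.206], TCP at [0.129, 0.56, 0.231] pointing down, gripper open.
Joint ranges: [-2.99, 2.99], [-0.89, 2.07], [0.3, 2.58], [-1.14, 4.28], [0, 2.63], [-3.12, 3.12]. Speed limits (rad/s): [2.57, 2.57, 3.01, 3.14, 3.14, 3.14].

## Interface

Orientations are given as a unit quaternion [w, x, y, z].
In Python, from bench import ctrl gives the robot as it stands.
- The arm moves only by the tool carry_out, never from a script. Its argument "motion" is one flat list of numbers, 7 for each row, row after row: the turn, a rotation vector about the tool's x, y, z in degrees, then the shift along the tool's x, y, z in m, then the gripper's target within -1 to 1 (shut at 1, half-way at 0, fully open at -1). A call has 1 to 10 rows; each row shifts and turns the pose as measured when the row begins, along the tool's axes as they then stand; what a row does not reach is not made up. A row lasts 1/10 s, in which the tool goes at most 50 mm and 8.59 degrees, less where a joint would pass 70% of its speed; a pose out of reach is approached as far as the arm can. A call with a gripper value outside its range is refused whole. The fingers move at their own pace and stop on an object; the grip force is fixed at half the most. Time passes only in rows, so rows that do not move let the fingers close. It gives the time, the measured TCP pose, the force and the opening at its end, in the units of the state.
- ctrl.get_obs(): the state, without advancing time (a new reading comes with each control period).
- ctrl.camera(name): name is "scene" or "top" or "wrist"; returns the picture (420x560x3 uint8, blue, green, red); there is no depth.
- ctrl.camera_params(name): a dict with "mtx" (3x3 intrinsics, pixels), "pose" (4x4, takes a point from camera to world coordinates); the wrist camera has in their place "hand_eye" (4x4, takes a point from camera to tool coordinates, whose origin is the TCP and whose axes are the tool frame's). Camera axes: x right, y down, z forward; pixel columns grow to the right and rows downward; lengths in m; the calibration is good to about 2 mm. A picture is of the moment at which its call begins: read the wrist's pose just before it. camera_params takes no time and is no camera call.
- ctrl.hand_in(): hands the job in, once; it reports no verdict.
Trained networks look in the newest picture that a camera, given by its name, has taken for a name from the list of things; names that differ only in an ending like _2 or _b are one class to them, and where a whole thing is asked for, a point or a joint stands for the part that bears it (a point fixed in the world has none). Each returns a list of dicts, best first, with "conf" (0 to 1); they miss things now and then, are a little off and sometimes report something else, mostly with a low value. They report only what shows in the picture. A call takes as long as a camera call.
- ctrl.boxes_of(camera, thing): "point" ([x, y, z] in m, in the coordinates of the camera as it stood for that picture, good to about 4 mm: the middle of the surface that is visible of it).
- ctrl.trace(camera, thing): "pixels" (420x560 bool, what is visible of it).
- ctrl.landmark_of(camera, thing): "point" ([x, y, z] in m, in the coordinates of the camera as it stood for that picture, good to about 4 mm: a listed point, or the origin of a listed thing).
The state is a dict: "time_s": time; "q": joint angles; "dq": joint speeds; "joint_efforts": joint torques, N m; "eef_pos": TCP position; "eef_rot": TCP orientation; "wrist_force": force on the tool from outside, world axes, zero at the start; "torque": the same for the moment, N m; "opening": opening from 0.0 (shut) to 1.0 (fully open).
Only numpy, scipy, OpenCV 4.12 (cv2) and the standard library are available. Lean on these libraries where they do the work, as an engineer would, in place of code of your own. Each camera call takes 0.05 s, during which the arm holds its last target. There are 200 camera calls.

## Working session

There is one attempt and no reset: what is moved stays moved. The work goes in short steps, Python scripts to look and compute and a tool call to move; the robot and the scene stay as the last step left them, time stands still between calls to the robot, and variables do not carry over. Pictures are saved under pics/ and viewed, about 8 in all and at most 12, crops included, and the job is handed in when it is done.

Besides the shell and the picture viewer there is one more tool, called after "Request:" as name(argument=value, ...) on one line, values as JSON. carry_out: Moves the arm, as the interface text tells. Its arguments: {"type":"object","properties":{"motion":{"type":"array"}},"required":["motion"]}

```bash
ls; mkdir -p pics; python3 - <<'E'
from bench import ctrl
import cv2,numpy as np
o=ctrl.get_obs();print(o['time_s'],o['eef_pos'],o['eef_rot'],o['opening'],ctrl.grip_depth)
for c in("scene","top"):
    im=ctrl.camera(c);cv2.imwrite(f"pics/{c}0.png",im)
    P=np.array(ctrl.camera_params(c)["pose"]);print(c,np.round(P,3).tolist(),np.array(ctrl.camera_params(c)["mtx"]).tolist())
    for n in("station","mould_center","bar_handle","block","jar","cup","tin"):
        r=ctrl.landmark_of(c,n)
        for d in r[:2]: print(n,round(d["conf"],2),np.round(P[:3,:3]@d["point"]+P[:3,3],4))
E
```

```text
pics
0.0 [0.12847637 0.5598915  0.23036025] [ 0.70240273  0.07906677  0.70280697 -0.08025724] 1.0007767286819569 0.0187
scene [[0.426, 0.587, -0.689, 1.276], [0.905, -0.278, 0.323, -0.362], [-0.002, -0.761, -0.649, 0.789], [0.0, 0.0, 0.0, 1.0]] [[456.599163305846, 0.0, 278.71963198041163], [0.0, 456.599163305846, 211.30590817366223], [0.0, 0.0, 1.0]]
station 0.56 [ 0.5422 -0.3573  0.0026]
mould_center 0.89 [0.5402 0.3441 0.0125]
bar_handle 0.84 [ 0.545  -0.0347  0.0615]
jar 0.58 [0.5299 0.1256 0.0019]
cup 0.57 [ 0.5542 -0.1709 -0.0014]
tin 0.58 [0.4349 0.3739 0.0023]
top [[-0.017, -0.994, 0.112, 0.412], [-1.0, 0.018, 0.009, 0.003], [-0.011, -0.112, -0.994, 0.921], [0.0, 0.0, 0.0, 1.0]] [[413.16424019900916, 0.0, 283.89832070479355], [0.0, 413.16424019900916, 210.66059918330674], [0.0, 0.0, 1.0]]
station 0.87 [ 0.5409 -0.3487 -0.0025]
mould_center 0.82 [0.5417 0.3473 0.0165]
bar_handle 0.63 [ 0.5496 -0.0267  0.0628]
block 0.86 [ 0.5449 -0.0226  0.0015]
jar 0.76 [ 0.5274  0.1241 -0.0025]
jar 0.33 [ 0.5483 -0.0268  0.0612]
cup 0.74 [ 0.4298  0.3806 -0.0007]
cup 0.55 [ 0.5499 -0.1679  0.0037]
tin 0.86 [ 0.4302  0.3806 -0.002 ]
```

View pics/top0.png

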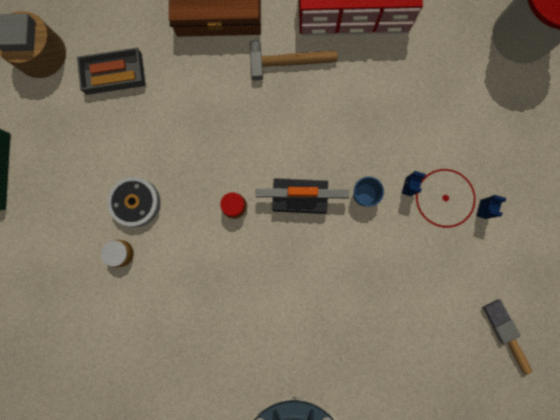

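View pics/scene0.png

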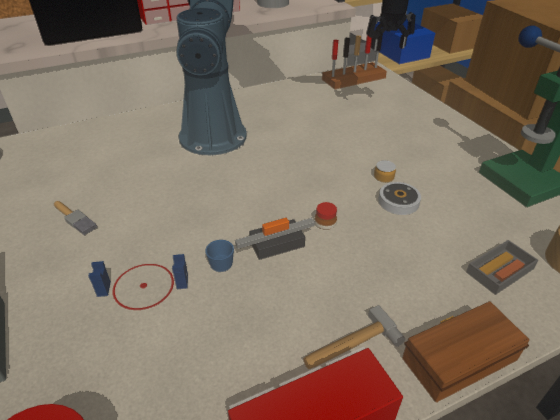

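The top view shows the mould at (133,202), with the jar, block and bar, and cup in a row at rows 190–205. The circle is at (446,198), with posts at (413,184) and (490,207). The scene view agrees. I'll push along the near side (x≈0.40) and then in between the posts, after refining the poses first.

```bash
cat > h.py <<'E'
from bench import ctrl
import cv2,numpy as np
from scipy.spatial.transform import Rotation as R
def cam(c):
    p=ctrl.camera_params(c);K=np.array(p["mtx"])
    if "pose" in p: return K,np.array(p["pose"])
    o=ctrl.get_obs();T=np.eye(4);T[:3,:3]=R.from_quat(np.roll(o['eef_rot'],-1)).as_matrix();T[:3,3]=o['eef_pos']
    return K,T@np.array(p["hand_eye"])
def toplane(KP,px,z):
    K,P=KP;px=np.atleast_2d(px).astype(float)
    d=(P[:3,:3]@np.linalg.inv(K)@np.c_[px,np.ones(len(px))].T).T
    return P[:3,3]+d*((z-P[2,3])/d[:,2])[:,None]
def proj(KP,pts):
    K,P=KP;q=(np.atleast_2d(pts)-P[:3,3])@P[:3,:3];q=q@K.T;return q[:,:2]/q[:,2:]
def circ(KP,pts,z):
    w=toplane(KP,pts,z)[:,:2];A=np.c_[2*w,np.ones(len(w))];s=np.linalg.lstsq(A,(w**2).sum(1),rcond=None)[0]
    return s[:2],np.sqrt(s[2]+s[0]**2+s[1]**2)
def red(im,uv,r):
    h=cv2.cvtColor(im,cv2.COLOR_BGR2HSV);m=((h[...,0]<8)|(h[...,0]>172))&(h[...,1]>110)&(h[...,2]>50)
    y,x=np.nonzero(m);p=np.c_[x,y];return p[np.hypot(*(p-uv).T)<r]
def st():
    o=ctrl.get_obs();M=R.from_quat(np.roll(o['eef_rot'],-1)).as_matrix()
    print('t',round(o['time_s'],2),'pos',np.round(o['eef_pos'],4),'x',np.round(M[:,0],3),'y',np.round(M[:,1],3),'z',np.round(M[:,2],3),'F',np.round(o['wrist_force'],1),'op',round(o['opening'],3),'q',np.round(o['q'],2))
E
python3 - <<'E'
from h import *
st()
for c in("top","scene"):
    KP=cam(c);im=ctrl.camera(c)
    uv=proj(KP,[.541,-.353,0])[0]
    p=red(im,uv,60);d=np.hypot(*(toplane(KP,p,0)[:,:2]-[.541,-.353]).T);p=p[(d>.05)&(d<.08)]
    print(c,'circle',circ(KP,p,0),len(p))
    for n,z in(("bar_handle",.06),("mould_center",.028),("block",.035),("station",.069)):
        for d in ctrl.trace(c,n)[:1]:
            m=d["pixels"].astype(np.uint8);cs=max(cv2.findContours(m,0,1)[0],key=cv2.contourArea)
            r=cv2.minAreaRect(cs);b=toplane(KP,cv2.boxPoints(r),z)[:,:2]
            print(c,n,round(d["conf"],2),m.sum(),'ctr',np.round(b.mean(0),4),'edges',np.round(np.diff(b,axis=0)[:2],4).tolist())
            if n=="mould_center":print(circ(KP,cs[:,0],.02))
    h=cv2.cvtColor(im,cv2.COLOR_BGR2HSV);m=((h[...,0]>3)&(h[...,0]<18)&(h[...,1]>180)&(h[...,2]>120)).astype(np.uint8)
    u=proj(KP,[.547,-.03,.067])[0].astype(int);k=np.zeros_like(m);cv2.circle(k,tuple(map(int,u)),30,1,-1);y,x=np.nonzero(m*k)
    w=toplane(KP,np.c_[x,y],.074)[:,:2];e,v=np.linalg.eigh(np.cov(w.T));print('orange',len(w),w.mean(0),v[:,1])
    h2=((h[...,0]>105)&(h[...,0]<130)&(h[...,1]>100)).astype(np.uint8)
    n,l,s,ce=cv2.connectedComponentsWithStats(h2)
    for i in range(1,n):
        if s[i,4]>40: 
            w=toplane(KP,ce[i],.04)[0]
            if np.hypot(w[0]-.541,w[1]+.353)<.25: print('blue',s[i],ce[i],w)
E
```

```text
t 0.8 pos [0.1287 0.5604 0.2313] x [ 0.  0. -1.] y [0.224 0.975 0.   ] z [ 0.975 -0.224  0.   ] F [ 0.2 -0.2  0.6] op 1.0 q [ 1.14  0.18  1.61  0.    1.35 -0.21]
top circle (array([ 0.53966348, -0.35024272]), np.float64(0.06440812225308351)) 348
top bar_handle 0.86 934 ctr [ 0.5478 -0.0263] edges [[-0.0037, -0.1962], [-0.0234, 0.0008]]
top mould_center 0.96 2102 ctr [0.5401 0.3419] edges [[-0.0022, -0.1151], [-0.1083, -0.0019]]
(array([0.54115762, 0.34478329]), np.float64(0.05658494749406645))
top block 0.81 1310 ctr [ 0.5249 -0.0211] edges [[0.0332, -0.0016], [-0.0061, -0.1176]]
top station 0.68 2028 ctr [0.5326 0.3258] edges [[0.0732, -0.0717], [-0.077, -0.0762]]
orange 236 [ 0.5497169  -0.02805137] [0.01842597 0.99983023]
blue [403 172  22  23 270] [413.10740741 183.3       ] [ 0.56646962 -0.26789895  0.04      ]
blue [478 196  27  22 347] [490.73775216 206.76368876] [ 0.51254985 -0.43054933  0.04      ]
scene circle (array([ 0.5395961 , -0.35213326]), np.float64(0.06456741897318606)) 283
scene bar_handle 0.95 893 ctr [ 0.5546 -0.0346] edges [[0.0045, 0.2014], [0.0564, -0.0176]]
scene mould_center 0.78 1135 ctr [0.553 0.331] edges [[-0.1043, 0.0919], [0.0798, 0.0798]]
(array([0.54607277, 0.33743804]), np.float64(0.06419105884696838))
scene block 0.9 878 ctr [ 0.5848 -0.0356] edges [[0.0089, 0.1293], [0.0548, -0.0167]]
scene station 0.74 3336 ctr [ 0.5904 -0.3593] edges [[0.0672, 0.2001], [0.1435, -0.0333]]
orange 279 [ 0.56142931 -0.03460049] [-0.08393803  0.99647098]
blue [173 261  11   7  44] [178.72727273 264.84090909] [ 0.55206861 -0.26804884  0.04      ]
blue [ 90 262  17  34 331] [ 97.68277946 277.95468278] [ 0.51461979 -0.436983    0.04      ]
```

Request:
carry_out(motion=[0, 0, 0, 0, -0.004, 0.0487, -1, 0, 0, 0, 0, -0.004, 0.0487, -1, 0, 0, 0, 0, -0.004, 0.0487, -1, 0, 0, 0, 0, -0.004, 0.0487, -1, 0, 0, 0, 0, -0.004, 0.0487, -1, 0, 0, 0, 0, -0.004, 0.0487, -1, 0, 0, 0, 0, -0.004, 0.0487, -1, 0, 0, 0, 0, -0.004, 0.0487, -1, 0, 0, 0, 0, -0.004, 0.0487, -1, 0, 0, 0, 0, -0.004, 0.0487, -1])

```text
time_s: 2.3
eef_pos: [0.6009, 0.414, 0.2316]
eef_rot: [0.703, 0.076, 0.703, -0.074]
wrist_force: [0.3, 0.5, 0.8]
opening: 0.999
```

Request:
carry_out(motion=[8.4, 0, 0, 0, 0, 0, -1, 8.4, 0, 0, 0, 0, 0, -1, 8.4, 0, 0, 0, 0, 0, -1, 8.4, 0, 0, 0, 0, 0, -1, 8.4, 0, 0, 0, 0, 0, -1, 8.4, 0, 0, 0, 0, 0, -1, 8.4, 0, 0, 0, 0, 0, -1, 8.4, 0, 0, 0, 0, 0, -1, 8.4, 0, 0, 0, 0, 0, -1, 8.4, 0, 0, 0, 0, 0, -1])

```text
time_s: 3.3
eef_pos: [0.6095, 0.4068, 0.2257]
eef_rot: [-0.461, -0.534, -0.463, 0.536]
wrist_force: [0.0, -0.6, 0.3]
opening: 1.002
```

Request:
carry_out(motion=[8.4, 0, 0, 0.03, 0, 0, -1, 8.4, 0, 0, 0.03, 0, 0, -1, 8.4, 0, 0, 0.03, 0, 0, -1, 6.3, 0, 0, 0.03, 0, 0, -1, 0, 0, 0, 0, 0, 0, -1])

```text
time_s: 3.8
eef_pos: [0.6105, 0.4075, 0.1038]
eef_rot: [0.294, 0.643, 0.295, -0.643]
wrist_force: [-1.0, 0.4, -0.8]
opening: 0.995
```

```bash
cat >> h.py <<'E'
def rel(tx,ty,z=None,yaw=None):
    "remaining tool-axis shift and turn to a target TCP"
    o=ctrl.get_obs();M=R.from_quat(np.roll(o['eef_rot'],-1)).as_matrix()
    p=np.array(o['eef_pos']);y=np.degrees(np.arctan2(M[1,1],M[0,1]));z=p[2] if z is None else z
    print('yaw',round(y,2),'shift tool',np.round(M.T@(np.array([tx,ty,z])-p),4),'turn_x',None if yaw is None else round((y-yaw+180)%360-180,2),'tilt about y,z deg',np.round(np.degrees((M.T@np.cross(M[:,0],[0,0,-1]))[1:]),2))
E
python3 -c "
from h import *
st();rel(.594,.412,-.004,-38.5)"
```

```text
t 3.8 pos [0.6105 0.4075 0.1038] x [-0.     0.002 -1.   ] y [ 0.757 -0.653 -0.002] z [-0.653 -0.757 -0.001] F [-1.   0.4 -0.8] op 0.995 q [0.43 0.64 1.25 0.   1.25 1.14]
yaw -40.77 shift tool [ 0.1078 -0.0153  0.0074] turn_x -2.27 tilt about y,z deg [-0.06  0.09]
```

Request:
carry_out(motion=[-2.2, 0, 0, 0.025, -0.005, 0, -1, 0, 0, 0, 0.025, -0.005, 0, -1, 0, 0, 0, 0.025, -0.005, 0, -1, 0, 0, 0, 0.02, 0, 0, -1, 0, 0, 0, 0.011, 0, 0, -1, 0, 0, 0, 0, 0, 0, -1])

```text
time_s: 4.4
eef_pos: [0.6042, 0.4196, 0.0028]
eef_rot: [0.312, 0.638, 0.313, -0.631]
wrist_force: [-0.1, -1.3, -0.7]
opening: 0.999
```

```bash
python3 -c "
from h import *
st();rel(.541+.046*.62,.346+.046*.78,-.003,-38.5)
im=ctrl.camera('wrist');cv2.imwrite('pics/w1.png',im)"
```

```text
t 4.4 pos [0.6042 0.4196 0.0028] x [ 0.009  0.006 -1.   ] y [ 0.792 -0.61   0.003] z [-0.61  -0.792 -0.01 ] F [-0.1 -1.3 -0.7] op 0.999 q [0.45 0.76 1.28 0.   1.09 1.1 ]
yaw -37.58 shift tool [ 0.0052 -0.0045  0.0511] turn_x 0.92 tilt about y,z deg [-0.58 -0.2 ]
```

View pics/w1.png

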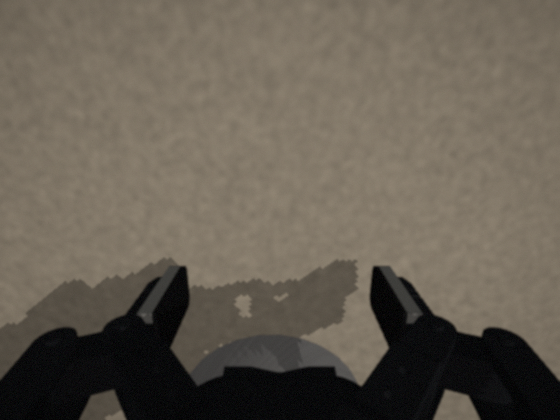

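The wrist view shows the mould (bottom, column ≈272) centred between the fingers (columns 180 and 370). Pushing now.

Request:
carry_out(motion=[0.9, -0.5, -0.2, 0.003, -0.003, 0.015, -1, 0, 0, 0, 0.001, -0.001, 0.015, -1, 0, 0, 0, 0, 0, 0.01, -1, 0, 0, 0, 0, 0, 0.01, -1, 0, 0, 0, 0, 0, 0.012, -1, 0, 0, 0, 0, 0, 0.015, -1, 0, 0, 0, 0, 0, 0.015, -1, 0, 0, 0, 0, 0, 0.015, -1, 0, 0, 0, 0, 0, 0.015, -1, 0, 0, 0, 0, 0, 0.008, -1])

```text
time_s: 5.45
eef_pos: [0.5294, 0.3214, 0.0115]
eef_rot: [0.307, 0.647, 0.308, -0.626]
wrist_force: [1.7, 1.4, -2.7]
opening: 0.998
```

```bash
cat >> h.py <<'E'
def mould():
    KP=cam('top');ctrl.camera('top');r=ctrl.landmark_of('top','mould_center')
    for d in r[:1]:print('mould lm',round(d['conf'],2),np.round(KP[1][:3,:3]@d['point']+KP[1][:3,3],4))
    o=ctrl.get_obs();M=R.from_quat(np.roll(o['eef_rot'],-1)).as_matrix()
    if r: print('mould in tool',np.round(M.T@(KP[1][:3,:3]@r[0]['point']+KP[1][:3,3]-o['eef_pos']),4))
E
python3 -c "
from h import *
st();mould();rel(.40+.046*.62,.17+.046*.78,-.003,-38.5)"
```

```text
t 5.45 pos [0.5294 0.3214 0.0115] x [ 0.027  0.015 -1.   ] y [ 0.783 -0.622  0.012] z [-0.621 -0.783 -0.028] F [ 1.7  1.4 -2.7] op 0.998 q [0.35 0.53 1.64 0.01 0.94 1.02]
mould lm 0.68 [0.5024 0.2909 0.0143]
mould in tool [-0.0039 -0.0022  0.0405]
yaw -38.45 shift tool [ 0.0102 -0.0074  0.1535] turn_x 0.05 tilt about y,z deg [-1.56 -0.66]
```

Request:
carry_out(motion=[0, -0.5, -0.2, 0.003, -0.001, 0.012, -1, 0, -0.5, -0.2, 0.003, -0.001, 0.015, -1, 0, -0.4, -0.2, 0.003, -0.001, 0.016, -1, 0, -0.3, -0.1, 0.002, -0.001, 0.016, -1, 0, -0.2, -0.1, 0.002, -0.001, 0.016, -1, 0, -0.2, -0.1, 0.001, -0.001, 0.016, -1, 0, -0.2, -0.1, 0.001, -0.001, 0.016, -1])

```text
time_s: 6.25
eef_pos: [0.4815, 0.2536, 0.0104]
eef_rot: [0.308, 0.651, 0.307, -0.622]
wrist_force: [2.7, 2.3, 0.5]
opening: 1.003
```

```bash
python3 -c "
from h import *
st();mould();rel(.40+.046*.62,.17+.046*.78,-.003,-38.5)"
```

```text
t 6.25 pos [0.4815 0.2536 0.0104] x [ 0.037  0.017 -0.999] y [ 0.783 -0.621  0.019] z [-0.621 -0.783 -0.037] F [2.7 2.3 0.5] op 1.003 q [0.26 0.4  1.85 0.01 0.86 0.93]
mould lm 0.68 [0.4521 0.2204 0.0126]
mould in tool [-0.0044 -0.0019  0.0422]
yaw -38.45 shift tool [ 0.0102 -0.0116  0.0688] turn_x 0.05 tilt about y,z deg [-1.9 -1. ]
```

Request:
carry_out(motion=[0, -1.9, -1, 0.01, -0.008, 0, -1, 0, 0, 0, 0, 0, 0, -1])

```text
time_s: 6.55
eef_pos: [0.4781, 0.2582, 0.0015]
eef_rot: [0.308, 0.639, 0.307, -0.635]
wrist_force: [-0.1, 1.0, -0.1]
opening: 1.004
```

```bash
python3 -c "
from h import *
st();mould();rel(.40+.046*.62,.17+.046*.78,-.003,-38.5)"
```

```text
t 6.55 pos [0.4781 0.2582 0.0015] x [ 0.006  0.    -1.   ] y [ 0.783 -0.622  0.005] z [-0.622 -0.783 -0.004] F [-0.1  1.  -0.1] op 1.004 q [ 0.28  0.43  1.82 -0.    0.88  0.95]
mould lm 0.65 [0.4513 0.2194 0.0144]
mould in tool [-0.0128  0.0032  0.0467]
yaw -38.44 shift tool [ 0.0044 -0.0063  0.0716] turn_x 0.06 tilt about y,z deg [-0.27 -0.27]
```

Request:
carry_out(motion=[0, -0.6, -0.2, 0.004, 0.001, 0.012, -1, 0, -0.5, -0.2, 0.003, 0, 0.016, -1, 0, -0.5, -0.2, 0.0025, 0, 0.016, -1, 0, -0.5, -0.2, 0.0025, 0, 0.016, -1, -7.7, -0.5, -0.2, 0.0025, -0.006, 0.012, -1, -7.7, -0.5, -0.2, 0.0025, -0.006, 0.012, -1, -7.7, -0.5, -0.2, 0.0025, -0.006, 0.012, -1, -7.7, -0.5, -0.2, 0.0025, -0.006, 0.012, -1, -7.7, -0.5, -0.2, 0.0025, -0.006, 0.01, -1])

```text
time_s: 7.55
eef_pos: [0.4111, 0.1764, -0.0076]
eef_rot: [0.51, 0.484, 0.5, -0.506]
wrist_force: [0.3, 5.5, 5.5]
opening: 1.001
```

```bash
python3 -c "
from h import *
st();mould();rel(.40,.1,-.003,0)"
```

```text
t 7.55 pos [ 0.4111  0.1764 -0.0076] x [-0.011 -0.032 -0.999] y [ 1.     0.019 -0.012] z [ 0.02  -0.999  0.032] F [0.3 5.5 5.5] op 1.001 q [ 0.16  0.3   2.04 -0.04  0.81  0.17]
yaw 0.93 shift tool [-0.0025 -0.0115  0.0756] turn_x 0.93 tilt about y,z deg [1.91 0.76]
```

Request:
carry_out(motion=[0.9, 1.9, 0.8, -0.005, 0, 0, -1, 0, 0, 0, 0, 0, 0, -1])

```text
time_s: 7.85
eef_pos: [0.41, 0.1757, -0.0033]
eef_rot: [0.499, 0.502, 0.499, -0.501]
wrist_force: [0.7, 1.2, 1.0]
opening: 0.999
```

```bash
python3 -c "
from h import *
st();mould();rel(.40,.1,-.003,0);im=ctrl.camera('top');cv2.imwrite('pics/t2.png',im)
ctrl.camera('scene');P=cam('scene')[1];
for d in ctrl.landmark_of('scene','mould_center')[:1]:print(d['conf'],P[:3,:3]@d['point']+P[:3,3])"
```

```text
t 7.85 pos [ 0.41    0.1757 -0.0033] x [ 0.001  0.001 -1.   ] y [ 1.    -0.005  0.001] z [-0.005 -1.    -0.001] F [0.7 1.2 1. ] op 0.999 q [0.14 0.28 2.06 0.   0.8  0.14]
mould lm 0.82 [0.4104 0.1303 0.0098]
mould in tool [-0.0133  0.0007  0.0454]
yaw -0.22 shift tool [-0.0005 -0.0097  0.0758] turn_x -0.22 tilt about y,z deg [ 0.03 -0.02]
0.67 [ 0.54002899 -0.35539284  0.00177826]
```

View pics/t2.png

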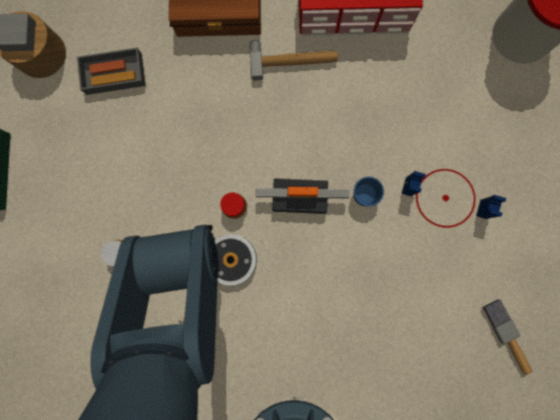

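The mould is at (232,260) px, cradled between the fingers and clear of the jar at (232,205). Continuing along −y.

Request:
carry_out(motion=[0, 0, 0, 0, -0.001, 0.01, -1, 0, 0, 0, 0, -0.001, 0.014, -1, 0, 0, 0, 0, -0.001, 0.018, -1, 0, 0, 0, 0, -0.001, 0.018, -1, 0, 0, 0, 0, -0.001, 0.018, -1, 0, 0, 0, 0, -0.001, 0.018, -1])

```text
time_s: 8.7
eef_pos: [0.4027, 0.0794, -0.0039]
eef_rot: [0.499, 0.5, 0.501, -0.499]
wrist_force: [0.4, 3.6, 3.6]
opening: 0.998
```

```bash
python3 -c "
from h import *
st();mould();rel(.40,-.15,-.003,0)"
```

```text
t 8.7 pos [ 0.4027  0.0794 -0.0039] x [-0.001  0.003 -1.   ] y [ 1.     0.    -0.001] z [ 0.    -1.    -0.003] F [0.4 3.6 3.6] op 0.998 q [-0.1   0.21  2.15  0.    0.78 -0.1 ]
mould lm 0.88 [0.4033 0.0365 0.0124]
mould in tool [-0.0166  0.0008  0.0418]
yaw -0.1 shift tool [-0.0016 -0.0021  0.2284] turn_x -0.1 tilt about y,z deg [-0.11  0.12]
```

Request:
carry_out(motion=[0, 0, 0, -0.001, 0, 0.015, -1, 0, 0, 0, 0, 0, 0.02, -1, 0, 0, 0, 0, 0, 0.02, -1, 0, 0, 0, 0, 0, 0.02, -1, 0, 0, 0, 0, 0, 0.02, -1, 0, 0, 0, 0, 0, 0.02, -1, 0, 0, 0, 0, 0, 0.02, -1, 0, 0, 0, 0, 0, 0.02, -1])

```text
time_s: 9.6
eef_pos: [0.3982, -0.0719, -0.0046]
eef_rot: [0.493, 0.501, 0.505, -0.5]
wrist_force: [1.2, 7.8, 7.4]
opening: 1.004
```

```bash
python3 -c "
from h import *
st();mould();rel(.40,-.15,-.003,0)"
```

```text
t 9.6 pos [ 0.3982 -0.0719 -0.0046] x [-0.011  0.013 -1.   ] y [ 1.    -0.003 -0.011] z [-0.003 -1.    -0.013] F [1.2 7.8 7.4] op 1.004 q [-0.48  0.21  2.15  0.01  0.79 -0.48]
yaw -0.26 shift tool [-0.0024  0.0015  0.0761] turn_x -0.26 tilt about y,z deg [-0.62  0.55]
```

Request:
carry_out(motion=[0, -0.6, 0.5, -0.002, 0, 0.015, -1, 0, 0, 0, -0.0005, 0, 0.02, -1, 0, 0, 0, 0, 0, 0.02, -1, 0, -0.1, 0.1, 0, 0, 0.02, -1, 0, -0.1, 0.1, 0, 0, 0.02, -1, 0, -0.1, 0.1, 0, 0, 0.02, -1, 0, -0.1, 0.1, 0, 0, 0.015, -1, 0, 0, 0, 0, 0, 0, -1])

```text
time_s: 10.5
eef_pos: [0.3933, -0.192, -0.0053]
eef_rot: [0.494, 0.502, 0.504, -0.5]
wrist_force: [-1.0, -0.3, -0.3]
opening: 0.999
```

```bash
python3 -c "
from h import *
st();mould();rel(.40,-.205,-.003,0)"
```

```text
t 10.5 pos [ 0.3933 -0.192  -0.0053] x [-0.008  0.013 -1.   ] y [ 1.    -0.005 -0.008] z [-0.005 -1.    -0.013] F [-1.  -0.3 -0.3] op 0.999 q [-0.73  0.27  2.07  0.01  0.81 -0.73]
yaw -0.22 shift tool [-0.003   0.0072  0.0142] turn_x -0.22 tilt about y,z deg [-0.77  0.51]
```

Request:
carry_out(motion=[0, -0.7, 0.5, -0.002, 0.001, 0.015, -1, 0, 0, 0, -0.001, 0.001, 0.018, -1, -8, 0, 0, 0, -0.006, 0.01, -1, -8, 0, 0, 0, -0.006, 0.006, -1, -8, 0, 0, 0, -0.006, 0.005, -1, -8, 0, 0, 0, -0.006, 0.004, -1, -8, 0, 0, 0, -0.006, 0.004, -1, -8, 0, 0, 0, -0.006, 0.003, -1])

```text
time_s: 11.4
eef_pos: [0.3669, -0.2702, -0.0045]
eef_rot: [0.661, 0.245, 0.666, -0.243]
wrist_force: [-1.5, 1.9, 0.6]
opening: 1.002
```

```bash
python3 -c "
from h import *
st();mould();rel(.40,-.205,-.003,71.7);cv2.imwrite('pics/t3.png',ctrl.camera('top')[100:,200:])"
```

```text
t 11.4 pos [ 0.3669 -0.2702 -0.0045] x [-0.005  0.005 -1.   ] y [0.647 0.762 0.   ] z [ 0.762 -0.647 -0.007] F [-1.5  1.9  0.6] op 1.002 q [-0.9   0.3   2.03 -0.    0.81 -1.76]
mould lm 0.9 [ 0.4005 -0.2984  0.0153]
mould in tool [-0.02    0.0007  0.0432]
yaw 49.37 shift tool [-0.0013  0.0713 -0.0178] turn_x -22.33 tilt about y,z deg [-0.38 -0.  ]
```

View pics/t3.png

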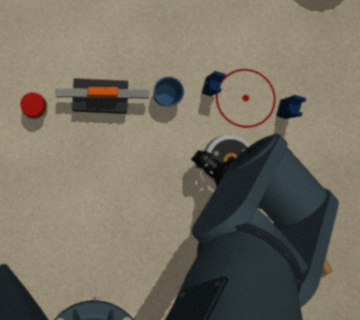

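The mould is at (232,150) in the crop (full image 432,250), in line with the circle and well clear of the cup.

Request:
carry_out(motion=[-7, 0, 0, 0, -0.006, 0.001, -1, -7, 0, 0, 0, -0.006, 0.001, -1, -6, 0, 0, -0.001, -0.005, 0.002, -1, 0, 0, 0, 0, 0, 0, -1])

```text
time_s: 11.95
eef_pos: [0.3607, -0.2868, -0.0037]
eef_rot: [0.693, 0.131, 0.697, -0.128]
wrist_force: [-0.1, 0.5, -1.0]
opening: 0.999
```

```bash
python3 -c "
from h import *
st();mould();rel(.5395-.949*.0445,-.351+.314*.0445,-.004,71.7)"
```

```text
t 11.95 pos [ 0.3607 -0.2868 -0.0037] x [-0.006  0.005 -1.   ] y [0.361 0.933 0.003] z [ 0.933 -0.361 -0.007] F [-0.1  0.5 -1. ] op 0.999 q [-0.93  0.31  2.02 -0.    0.82 -2.13]
mould lm 0.75 [ 0.403  -0.3003  0.0124]
mould in tool [-0.0165  0.0025  0.0441]
yaw 68.7 shift tool [-0.0007  0.0025  0.1454] turn_x -3.0 tilt about y,z deg [-0.4  -0.16]
```

Request:
carry_out(motion=[-2, 0, 0, -0.001, 0, 0.012, -1, 0, 0.2, 0, -0.0015, 0, 0.015, -1, 0, 0.3, 0, -0.0015, 0, 0.015, -1, 0, 0.3, 0, -0.0015, 0, 0.015, -1, 0, 0.3, 0, -0.0015, 0, 0.015, -1, 0, 0.2, 0, -0.001, 0, 0.012, -1])

```text
time_s: 12.65
eef_pos: [0.4408, -0.312, 0.0005]
eef_rot: [0.683, 0.128, 0.709, -0.119]
wrist_force: [-2.5, 0.9, -1.2]
opening: 0.998
```

```bash
python3 -c "
from h import *
st();mould();rel(.5395-.949*.0445,-.351+.314*.0445,-.004,71.7)"
```

```text
t 12.65 pos [ 0.4408 -0.312   0.0005] x [-0.034  0.019 -0.999] y [0.344 0.939 0.006] z [ 0.938 -0.344 -0.039] F [-2.5  0.9 -1.2] op 0.998 q [-0.83  0.45  1.79 -0.02  0.93 -2.04]
mould lm 0.82 [ 0.4848 -0.3264  0.0145]
mould in tool [-0.0151  0.0021  0.0444]
yaw 69.93 shift tool [ 0.0028 -0.0037  0.0605] turn_x -1.77 tilt about y,z deg [-2.05 -0.29]
```

Request:
carry_out(motion=[-1, -1, -0.2, 0.001, -0.001, 0.01, -1, 0, -1, -0.1, 0.001, -0.001, 0.014, -1, 0, 0, 0, 0, -0.001, 0.014, -1, 0, 0, 0, 0, 0, 0.01, -1, 0, 0, 0, 0, 0, 0.005, -1, 0, 0, 0, 0, 0, 0, -1])

```text
time_s: 13.35
eef_pos: [0.4872, -0.3302, -0.0017]
eef_rot: [0.694, 0.119, 0.701, -0.116]
wrist_force: [-0.6, -0.1, 2.2]
opening: 1.001
```

```bash
python3 -c "
from h import *
st();mould();mould();rel(.5395-.949*.0445,-.351+.314*.0445,-.004,71.7);cv2.imwrite('pics/t4.png',cv2.resize(ctrl.camera('top')[120:280,340:540],None,fx=3,fy=3))"
```

```text
t 13.35 pos [ 0.4872 -0.3302 -0.0017] x [-0.009  0.006 -1.   ] y [0.328 0.945 0.003] z [ 0.945 -0.328 -0.011] F [-0.6 -0.1  2.2] op 1.001 q [-0.8   0.52  1.69 -0.    0.94 -2.03]
mould lm 0.98 [ 0.5276 -0.344   0.0124]
mould in tool [-0.0145  0.0002  0.0426]
mould lm 0.84 [ 0.5309 -0.3428  0.0157]
mould in tool [-0.0179  0.0024  0.0456]
yaw 70.88 shift tool [ 0.0022 -0.0032  0.0121] turn_x -0.82 tilt about y,z deg [-0.6  -0.15]
```

View pics/t4.png

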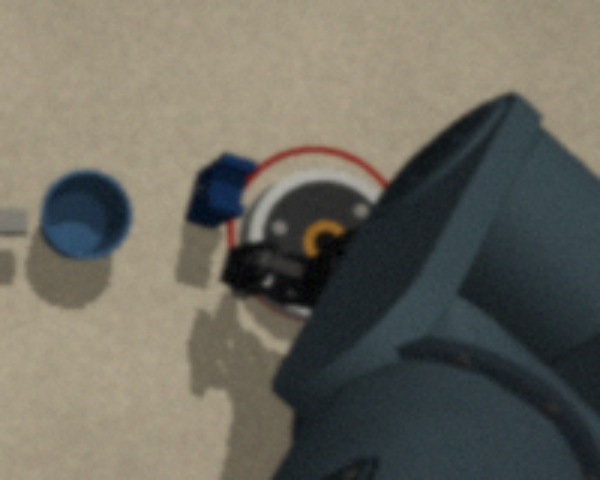

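The crop shows the mould short of the circle's far edge, with a wider gap at the top. It still has about 11 mm to go.

Request:
carry_out(motion=[-0.5, -0.5, -0.1, 0.001, -0.003, 0.004, -1, 0, 0, 0, 0, -0.001, 0.006, -1, 0, 0, 0, 0, 0, 0.003, -1, 0, 0, 0, 0, 0, 0, -1])

```text
time_s: 14.0
eef_pos: [0.4945, -0.3354, -0.0029]
eef_rot: [0.695, 0.116, 0.701, -0.112]
wrist_force: [-0.5, 1.2, 2.8]
opening: 1.002
```

```bash
python3 -c "
from h import *
st();mould();mould();rel(.5395-.949*.0445,-.351+.314*.0445,-.004,71.7)"
```

```text
t 14.0 pos [ 0.4945 -0.3354 -0.0029] x [-0.008  0.007 -1.   ] y [0.317 0.948 0.004] z [ 0.948 -0.317 -0.01 ] F [-0.5  1.2  2.8] op 1.002 q [-0.79  0.54  1.66 -0.    0.95 -2.04]
mould lm 0.89 [ 0.538  -0.3489  0.0163]
mould in tool [-0.0197  0.0011  0.0453]
mould lm 0.96 [ 0.5353 -0.3487  0.0124]
mould in tool [-0.0157  0.0004  0.0428]
yaw 71.48 shift tool [ 0.001  -0.0007  0.0031] turn_x -0.22 tilt about y,z deg [-0.57 -0.23]
```

Request:
carry_out(motion=[0, 0, 0, 0, 0, 0.004, -1, 0, 0, 0, 0, 0, 0, -1, 0, 0, 0, 0, 0, -0.02, -1, 0, 0, 0, 0, 0, -0.03, -1, 0, 0, 0, -0.01, 0, -0.03, -1, 0, 0, 0, -0.04, 0, 0, -1, 0, 0, 0, -0.045, 0, 0, -1, 0, 0, 0, -0.045, 0, 0, -1, 0, 0, 0, -0.045, 0, 0, -1])

```text
time_s: 15.1
eef_pos: [0.4172, -0.3073, 0.1787]
eef_rot: [0.691, 0.12, 0.705, -0.108]
wrist_force: [0.6, -0.8, 0.4]
opening: 1.0
```

Request:
carry_out(motion=[8.2, 0, 0, 0, 0, 0, -1, 8.2, 0, 0, 0, 0, 0, -1, 8.2, 0, 0, 0, 0, 0, -1, 8.2, 0, 0, 0, 0, 0, -1, 8.2, 0, 0, 0, 0, 0, -1, 8.2, 0, 0, 0, 0, 0, -1, 8.2, 0, 0, 0, 0, 0, -1, 8.2, 0, 0, 0, 0, 0, -1, 6.5, 0, 0, 0, 0, 0, -1, 0, 0, 0, 0, 0, 0, -1])

```text
time_s: 16.1
eef_pos: [0.4237, -0.3131, 0.1875]
eef_rot: [0.485, 0.516, 0.483, -0.514]
wrist_force: [-0.5, 0.1, 0.2]
opening: 1.002
```

```bash
python3 -c "
from h import *
st();mould();mould();rel(.549,-.029,.2,-1.0)
ctrl.camera('scene');P=cam('scene')[1]
for n in('mould_center','station'):
  for d in ctrl.landmark_of('scene',n)[:1]:print(n,d['conf'],P[:3,:3]@d['point']+P[:3,3])
cv2.imwrite('pics/t5.png',cv2.resize(ctrl.camera('top')[120:280,340:540],None,fx=3,fy=3))"
```

```text
t 16.1 pos [ 0.4237 -0.3131  0.1875] x [ 0.003 -0.    -1.   ] y [ 0.998 -0.062  0.003] z [-0.062 -0.998 -0.   ] F [-0.5  0.1  0.2] op 1.002 q [-0.86  0.12  1.77  0.    1.25 -0.8 ]
mould lm 0.67 [ 0.5404 -0.3484  0.0142]
mould in tool [0.1737 0.1181 0.0286]
mould lm 0.64 [ 0.5411 -0.3488  0.0156]
mould in tool [0.1724 0.1189 0.0289]
yaw -3.35 shift tool [-0.0119  0.1086 -0.2909] turn_x -2.35 tilt about y,z deg [-0.01 -0.16]
mould_center 0.71 [ 0.54235791 -0.3520385   0.01576127]
station 0.34 [ 0.55181918 -0.0271566   0.00167277]
```

View pics/t5.png

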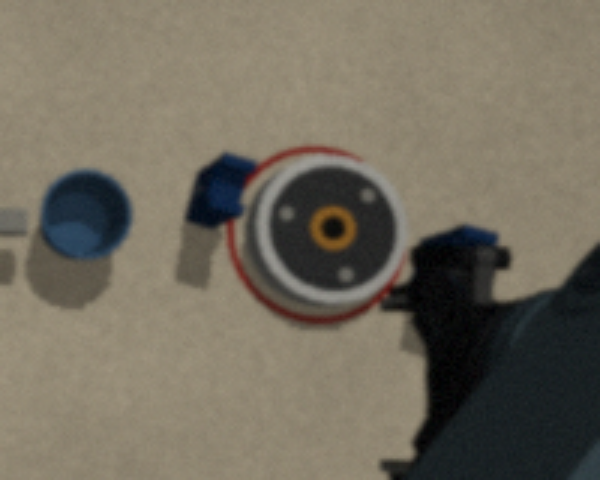

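The mould sits inside the red ring, with red visible around it and its ring centre at crop (333,228). Next I'll move above the bar.

Request:
carry_out(motion=[-2.3, 0, 0, -0.002, 0.0136, -0.036, -1, 0, 0, 0, -0.001, 0.0136, -0.036, -1, 0, 0, 0, -0.001, 0.0136, -0.036, -1, 0, 0, 0, -0.001, 0.0136, -0.036, -1, 0, 0, 0, -0.001, 0.0136, -0.036, -1, 0, 0, 0, -0.001, 0.0136, -0.036, -1, 0, 0, 0, -0.001, 0.0136, -0.036, -1, 0, 0, 0, 0, 0.0136, -0.036, -1, 0, 0, 0, 0, 0, 0, -1])

```text
time_s: 17.4
eef_pos: [0.5437, -0.0192, 0.1973]
eef_rot: [0.498, 0.506, 0.493, -0.503]
wrist_force: [0.6, -0.8, 0.2]
opening: 0.996
```

```bash
python3 - <<'E'
from h import *
st();KT=cam('top');im0=ctrl.camera('top')
print('proj mould top c',proj(KT,[.5395,-.351,.028]),'ring',toplane(KT,[451,196],.028))
h=cv2.cvtColor(im0,cv2.COLOR_BGR2HSV);m=((h[...,0]>5)&(h[...,0]<25)&(h[...,1]>140)&(h[...,2]>90));m[:170]=m[225:]=0;m[:,:430]=0;m[:,470:]=0
y,x=np.nonzero(m);print('ring px',len(x),x.mean(),y.mean(),toplane(KT,[x.mean(),y.mean()],.028))
KP=cam('wrist');im=ctrl.camera('wrist');cv2.imwrite('pics/w6.png',im)
for d in ctrl.landmark_of('wrist','bar_handle')[:2]:print(d['conf'],KP[1][:3,:3]@d['point']+KP[1][:3,3])
h=cv2.cvtColor(im,cv2.COLOR_BGR2HSV);m=((h[...,0]<20)&(h[...,1]>170)&(h[...,2]>100)).astype(np.uint8)
cs=max(cv2.findContours(m,0,1)[0],key=cv2.contourArea);b=cv2.boxPoints(cv2.minAreaRect(cs));w=toplane(KP,b,.075)
print(cv2.contourArea(cs),b.tolist(),'ctr',w.mean(0),np.diff(w,axis=0)[:2,:2])
E
```

```text
t 17.4 pos [ 0.5437 -0.0192  0.1973] x [ 0.007 -0.002 -1.   ] y [ 1.    -0.018  0.007] z [-0.018 -1.     0.002] F [ 0.6 -0.8  0.2] op 0.996 q [-0.25  0.14  1.72 -0.    1.27 -0.24]
proj mould top c [[450.4112597  195.79849686]] ring [[ 0.53903401 -0.35224701  0.028     ]]
ring px 132 450.6060606060606 195.82575757575756 [[ 0.53943233 -0.35141799  0.028     ]]
0.67 [ 0.54788571 -0.02835047  0.06346394]
2724.0 [[227.0, 0.0], [289.0, 0.0], [289.0, 53.0], [227.0, 53.0]] ctr [0.53050595 0.11219494 0.075     ] [[ 0.0450111  -0.00073119]
 [-0.00028213 -0.03495142]]
```

View pics/w6.png

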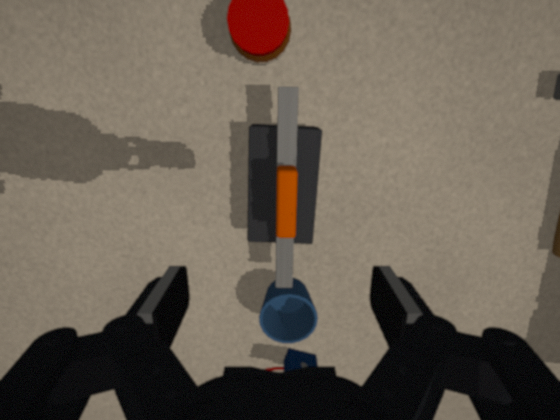

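The mould ring centre measures (0.5394, −0.3514), on target. In the wrist view the orange grip runs from (288,166) to (286,240), with the bar vertical from (288,88) to (285,287).

```bash
python3 - <<'E'
from h import *
K=cam('wrist');w=toplane(K,[[288,88],[285,287]],.049);print(w,np.degrees(np.arctan2(*(w[0]-w[1])[[1,0]])))
w=toplane(K,[[287.5,170],[286,240]],.075);print(w,w.mean(0));rel(.548,-.028,.046,-1)
im=cv2.imread('pics/w6.png');h=cv2.cvtColor(im,cv2.COLOR_BGR2HSV);m=((h[...,0]>6)&(h[...,0]<20)&(h[...,1]>170)&(h[...,2]>100)).astype(np.uint8);m[:150]=0
y,x=np.nonzero(m);p=toplane(K,np.c_[x,y],.075)[:,:2];e,v=np.linalg.eigh(np.cov(p.T));print(len(x),p.mean(0),v[:,1],p.min(0),p.max(0))
E
```

```text
[[ 0.55290009  0.06781814  0.049     ]
 [ 0.54725381 -0.13013332  0.049     ]] 88.3661630104735
[[ 0.55080604  0.00144853  0.075     ]
 [ 0.54858798 -0.06369557  0.075     ]] [ 0.54969701 -0.03112352  0.075     ]
yaw -1.26 shift tool [0.1511 0.0047 0.0041] turn_x -0.26 tilt about y,z deg [ 0.19 -0.33]
1349 [ 0.54954951 -0.02803459] [0.03387004 0.99942625] [ 0.54043132 -0.0608509 ] [0.5588918  0.00243685]
```

Request:
carry_out(motion=[0.4, 0.2, -0.3, 0.02, 0.003, 0.005, -1, 0, 0, 0, 0.03, 0.003, 0.005, -1, 0, 0, 0, 0.03, 0, 0, -1, 0, 0, 0, 0.02, 0, 0, -1, 0, 0, 0, 0, 0, 0, -1])

```text
time_s: 18.05
eef_pos: [0.5484, -0.0423, 0.0958]
eef_rot: [0.492, 0.51, 0.489, -0.509]
wrist_force: [0.4, 0.8, 0.3]
opening: 1.001
```

```bash
python3 -c "
from h import *
st();rel(.5495,-.030,.046,-1.7)"
```

```text
t 18.05 pos [ 0.5484 -0.0423  0.0958] x [ 0.004 -0.003 -1.   ] y [ 0.999 -0.037  0.004] z [-0.037 -0.999  0.003] F [0.4 0.8 0.3] op 1.001 q [-0.29  0.29  1.78 -0.    1.07 -0.25]
yaw -2.15 shift tool [ 0.0498  0.0004 -0.0125] turn_x -0.45 tilt about y,z deg [ 0.15 -0.23]
```

Request:
carry_out(motion=[-0.4, 0.1, -0.2, 0.01, 0.001, -0.01, -1, 0, 0, 0, 0.02, 0, -0.001, -1, 0, 0, 0, 0.013, 0, 0, -1, 0, 0, 0, 0.005, 0, 0, -1, 0, 0, 0, 0, 0, 0, -1])

```text
time_s: 18.55
eef_pos: [0.5523, -0.0336, 0.0493]
eef_rot: [0.493, 0.509, 0.49, -0.508]
wrist_force: [-0.3, 0.8, -0.3]
opening: 1.003
```

```bash
python3 -c "
from h import *
st();rel(.5495,-.030,.046,-1.7)"
```

```text
t 18.55 pos [ 0.5523 -0.0336  0.0493] x [ 0.005 -0.002 -1.   ] y [ 0.999 -0.034  0.005] z [-0.034 -0.999  0.002] F [-0.3  0.8 -0.3] op 1.003 q [-0.28  0.36  1.79 -0.    0.98 -0.24]
yaw -1.94 shift tool [ 0.0033 -0.0029 -0.0035] turn_x -0.24 tilt about y,z deg [ 0.11 -0.31]
```

Final trim, then close the gripper.

Request:
carry_out(motion=[0.2, 0.1, -0.3, 0.003, -0.003, -0.003, -1, 0, 0, 0, 0, 0, 0, -1, 0, 0, 0, 0, 0, 0, 0.3, 0, 0, 0, 0, 0, 0, 1, 0, 0, 0, 0, 0, 0, 1, 0, 0, 0, 0, 0, 0, 1, 0, 0, 0, 0, 0, 0, 1, 0, 0, 0, 0, 0, 0, 1, 0, 0, 0, 0, 0, 0, 1, 0, 0, 0, 0, 0, 0, 1])

```text
time_s: 19.55
eef_pos: [0.5515, -0.0306, 0.0493]
eef_rot: [0.492, 0.51, 0.489, -0.508]
wrist_force: [0.1, 0.3, -0.1]
opening: 0.199
```

Request:
carry_out(motion=[0, 0, 0, 0, 0, 0, 1, 0, 0, 0, -0.005, 0, 0, 1, 0, 0, 0, -0.015, 0, 0, 1, 0, 0, 0, -0.025, 0, 0, 1, 0, 0, 0, -0.03, 0, 0, 1, 0, 0, 0, -0.03, 0, 0, 1, 0, 0, 0, -0.02, 0, 0, 1, 0, 0, 0, 0, 0, 0, 1])

```text
time_s: 20.35
eef_pos: [0.5484, -0.0298, 0.181]
eef_rot: [-0.491, -0.509, -0.491, 0.509]
wrist_force: [-0.5, -0.7, -2.3]
opening: 0.201
```

```bash
cat >> h.py <<'E'
def bar():
    o=ctrl.get_obs();M=R.from_quat(np.roll(o['eef_rot'],-1)).as_matrix()
    for c in('wrist','top','scene'):
        KP=cam(c);ctrl.camera(c)
        for d in ctrl.landmark_of(c,'bar_handle')[:1]:
            w=KP[1][:3,:3]@d['point']+KP[1][:3,3];print(c,'bar',round(d['conf'],2),np.round(w,4),'in tool',np.round(M.T@(w-o['eef_pos']),4))
E
python3 -c "
from h import *
st();bar();rel(.5395,-.351,.16,-18.3)"
```

```text
t 20.35 pos [ 0.5484 -0.0298  0.181 ] x [-0.  0. -1.] y [ 0.999 -0.037 -0.   ] z [-0.037 -0.999 -0.   ] F [-0.5 -0.7 -2.3] op 0.201 q [-0.27  0.17  1.72 -0.    1.25 -0.23]
wrist bar 0.68 [ 0.547  -0.0312  0.1939] in tool [-0.0129 -0.0013  0.0015]
top bar 0.52 [ 0.5297  0.123  -0.0017] in tool [ 0.1828 -0.0243 -0.152 ]
scene bar 0.56 [ 0.5448 -0.031   0.1874] in tool [-0.0064 -0.0036  0.0013]
yaw -2.13 shift tool [0.0144 0.0063 0.322 ] turn_x 16.17 tilt about y,z deg [-0.13  0.57]
```

```bash
cat > fit.py <<'E'
from h import *
from scipy.optimize import minimize
def hulls(KP,x,y,a,shape):
    m=np.zeros(shape,np.uint8);c,s=np.cos(a),np.sin(a)
    for sx in(-1,1):
        for (y0,y1,z1) in((-20,20,55),(-20,-12,69),(12,20,69)):
            q=np.array([[sx*86+i*12,j,k] for i in(-1,1) for j in(y0,y1) for k in(0,z1)])/1000.
            w=np.c_[x+c*q[:,0]-s*q[:,1],y+s*q[:,0]+c*q[:,1],q[:,2]]
            p=cv2.convexHull((proj(KP,w)*16*4).astype(np.int32)) # 4x upsample, 4 frac bits
            cv2.fillConvexPoly(m,p,255,shift=4)
    return m
for c in("top","scene"):
    KP=cam(c);im=cv2.imread(f"pics/{c}0.png");h=cv2.cvtColor(im,cv2.COLOR_BGR2HSV)
    b=((h[...,0]>100)&(h[...,0]<135)&(h[...,1]>90)).astype(np.float32)
    roi=hulls(KP,.5395,-.351,1.251,(1680,2240));roi=cv2.dilate(roi,np.ones((60,60)))
    b=cv2.resize(b,(2240,1680),interpolation=cv2.INTER_LINEAR)*(roi>0)
    f=lambda v:np.abs(hulls(KP,v[0]/1e3,v[1]/1e3,np.radians(v[2]),b.shape)/255.-b).sum()
    best=min((minimize(f,[539.5+d,-351+e,a],method='Nelder-Mead',options=dict(initial_simplex=[[539.5+d,-351+e,a],[543+d,-351+e,a],[539+d,-347+e,a],[539+d,-351+e,a+3]])) for a in(69,73) for d in(-2,2) for e in(0,)),key=lambda r:r.fun)
    print(c,best.x,best.fun,b.sum())
E
python3 fit.py
```

```text
top [ 539.51746175 -350.53040282   71.63957515] 3992.3125 11376.0
scene [ 539.77969431 -351.1104418    73.57990722] 5789.09375 10656.0
```

Request:
carry_out(motion=[0, 0, 0, 0, 0.001, 0.02, 1, 0, 0, 0, 0, 0.001, 0.035, 1, 0, 0, 0, 0, 0.001, 0.04, 1, 0, 0, 0, 0, 0.001, 0.04, 1, 0, 0, 0, 0, 0.001, 0.04, 1, 0, 0, 0, 0, 0.001, 0.035, 1, 0, 0, 0, 0, 0, 0.025, 1, 0, 0, 0, 0, 0, 0, 1])

```text
time_s: 21.45
eef_pos: [0.5375, -0.2692, 0.1617]
eef_rot: [-0.482, -0.505, -0.501, 0.512]
wrist_force: [0.6, 0.8, -2.4]
opening: 0.2
```

Request:
carry_out(motion=[5.4, 0, 0, 0, 0, 0.02, 1, 5.4, 0, 0, 0, 0, 0.02, 1, 5.4, 0, 0, 0, 0, 0.01, 1, 0, 0, 0, 0, 0, 0, 1, 0, 0, 0, 0, 0, 0, 1])

```text
time_s: 21.95
eef_pos: [0.5291, -0.3165, 0.1538]
eef_rot: [-0.399, -0.569, -0.426, 0.58]
wrist_force: [0.8, 0.5, -3.5]
opening: 0.196
```

```bash
python3 -c "
from h import *
st();bar();rel(.5395,-.351,.12,-18.3);cv2.imwrite('pics/w7.png',ctrl.camera('wrist'))"
```

```text
t 21.95 pos [ 0.5291 -0.3165  0.1538] x [-0.035  0.022 -0.999] y [ 0.947 -0.319 -0.04 ] z [-0.319 -0.948 -0.01 ] F [ 0.8  0.5 -3.5] op 0.196 q [-0.73  0.37  1.53 -0.01  1.28 -0.4 ]
wrist bar 0.69 [ 0.5297 -0.315   0.1711] in tool [-0.0172 -0.0006 -0.0018]
top bar 0.72 [ 0.5316 -0.3165  0.1658] in tool [-0.0121  0.0018 -0.001 ]
scene bar 0.92 [ 0.5271 -0.3157  0.17  ] in tool [-0.0161 -0.0029 -0.0003]
yaw -18.65 shift tool [0.034  0.0215 0.0295] turn_x -0.35 tilt about y,z deg [-0.47  2.17]
```

View pics/w7.png

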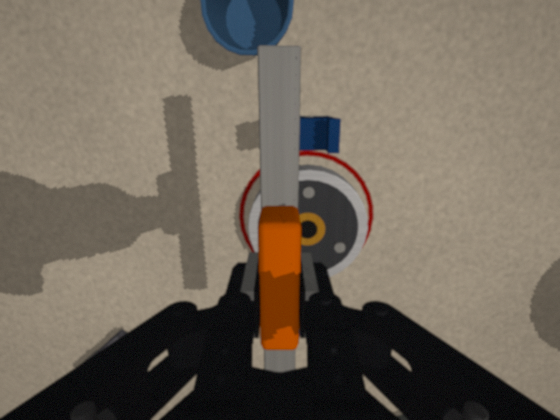

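The wrist view shows the bar vertical at column 280 and the far post at (320,133), with edges parallel to the bar. The bar has to shift right (+tool y) by about 21 mm.

Request:
carry_out(motion=[-0.5, -0.5, 2, 0.005, 0.008, 0.01, 1, 0, 0, 0, 0.01, 0.008, 0.01, 1, 0, 0, 0, 0.01, 0.005, 0.008, 1, 0, 0, 0, 0, 0, 0, 1, 0, 0, 0, 0, 0, 0, 1])

```text
time_s: 22.8
eef_pos: [0.5419, -0.3501, 0.1299]
eef_rot: [-0.416, -0.572, -0.416, 0.572]
wrist_force: [0.3, 0.8, -2.9]
opening: 0.196
```

```bash
python3 -c "
from h import *
st();rel(.5395,-.351,.11,-18.)"
```

```text
t 22.8 pos [ 0.5419 -0.3501  0.1299] x [-0.001 -0.001 -1.   ] y [ 0.951 -0.308 -0.001] z [-0.308 -0.951  0.001] F [ 0.3  0.8 -2.9] op 0.196 q [-0.76  0.43  1.5  -0.    1.21 -0.44]
yaw -17.97 shift tool [ 0.0199 -0.002   0.0016] turn_x 0.03 tilt about y,z deg [0.05 0.03]
```

Request:
carry_out(motion=[0, 0, 0, 0.015, -0.001, 0.001, 1, 0, 0, 0, 0.015, -0.001, 0, 1, 0, 0, 0, 0.008, 0, 0, 1, 0, 0, 0, 0, 0, 0, 1, 0, 0, 0, 0, 0, 0, 1])

```text
time_s: 23.3
eef_pos: [0.5389, -0.3487, 0.0879]
eef_rot: [-0.415, -0.571, -0.417, 0.572]
wrist_force: [-0.1, 0.6, -3.8]
opening: 0.2
```

```bash
python3 -c "
from h import *
st();rel(.5395,-.351,.069,-18.)
a=ctrl.camera('wrist')[0:300,140:420];KP=cam('scene');u,v=proj(KP,[.54,-.351,.06])[0].astype(int);b=ctrl.camera('scene')[v-60:v+60,u-90:u+90]
a=cv2.resize(a,None,fx=1.6,fy=1.6);b=cv2.resize(b,None,fx=1.9,fy=1.9,interpolation=2);c=np.zeros((480,800,3),np.uint8);c[:,:448]=a;c[:b.shape[0],450:450+b.shape[1]]=b[:,:350];cv2.imwrite('pics/w8.png',c)"
```

```text
t 23.3 pos [ 0.5389 -0.3487  0.0879] x [-0.002  0.001 -1.   ] y [ 0.952 -0.308 -0.003] z [-0.308 -0.952 -0.   ] F [-0.1  0.6 -3.8] op 0.2 q [-0.76  0.48  1.53 -0.    1.14 -0.45]
yaw -17.91 shift tool [0.0189 0.0013 0.002 ] turn_x 0.09 tilt about y,z deg [-0.02  0.14]
```

View pics/w8.png

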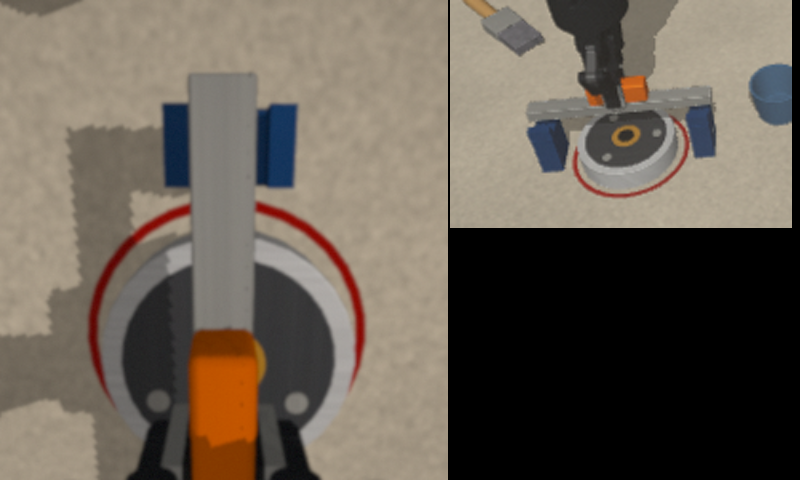

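The far post spans columns 163–297 (centre 230) and the bar 189–256 (centre 222.5). I need about +2 mm in tool y.

Request:
carry_out(motion=[0, 0, 0, 0, 0.002, 0.002, 1, 0, 0, 0, 0.004, 0, 0, 1, 0, 0, 0, 0.004, 0, 0, 1, 0, 0, 0, 0.003, 0, 0, 1, 0, 0, 0, 0, 0, 0, 1])

```text
time_s: 23.9
eef_pos: [0.5413, -0.3525, 0.0784]
eef_rot: [-0.417, -0.572, -0.416, 0.572]
wrist_force: [-0.1, -0.1, -3.4]
opening: 0.204
```

```bash
python3 -c "
from h import *
st();rel(.5395,-.351,.069,-18.)"
```

```text
t 23.9 pos [ 0.5413 -0.3525  0.0784] x [ 0.    -0.002 -1.   ] y [ 0.952 -0.308  0.001] z [-0.308 -0.952  0.001] F [-0.1 -0.1 -3.4] op 0.204 q [-0.76  0.5   1.52 -0.    1.12 -0.45]
yaw -17.92 shift tool [ 0.0094 -0.0022 -0.0009] turn_x 0.08 tilt about y,z deg [ 0.08 -0.04]
```

Request:
carry_out(motion=[0, 0, 0, 0.002, -0.0015, 0, 1, 0, 0, 0, 0.003, 0, 0, 1, 0, 0, 0, 0.002, 0, 0, 1, 0, 0, 0, 0, 0, 0, 1])

```text
time_s: 24.3
eef_pos: [0.5398, -0.352, 0.0706]
eef_rot: [-0.417, -0.572, -0.416, 0.572]
wrist_force: [0.7, 0.7, -3.8]
opening: 0.197
```

```bash
python3 -c "
from h import *
st();rel(.5395,-.351,.069,-18.)"
```

```text
t 24.3 pos [ 0.5398 -0.352   0.0706] x [ 0.    -0.002 -1.   ] y [ 0.952 -0.308  0.001] z [-0.308 -0.952  0.001] F [ 0.7  0.7 -3.8] op 0.197 q [-0.76  0.5   1.53 -0.    1.1  -0.45]
yaw -17.91 shift tool [ 0.0016 -0.0006 -0.0008] turn_x 0.09 tilt about y,z deg [ 0.08 -0.05]
```

Request:
carry_out(motion=[0, 0, 0, 0.0015, 0, 0, 1, 0, 0, 0, 0.001, 0, 0, 1, 0, 0, 0, 0, 0, 0, 1])

```text
time_s: 24.6
eef_pos: [0.5403, -0.3523, 0.0697]
eef_rot: [-0.417, -0.572, -0.415, 0.572]
wrist_force: [-0.3, 1.0, -3.4]
opening: 0.2
```

Request:
carry_out(motion=[0, 0, 0, 0.002, 0, 0, 1, 0, 0, 0, 0.001, 0, 0, 1, 0, 0, 0, 0, 0, 0, 1])

```text
time_s: 24.9
eef_pos: [0.5408, -0.3527, 0.0695]
eef_rot: [-0.418, -0.571, -0.415, 0.572]
wrist_force: [-0.6, 0.3, -3.4]
opening: 0.2
```

Request:
carry_out(motion=[0, 0, 0, 0.003, -0.001, 0, 1, 0, 0, 0, 0.002, 0, 0, 1, 0, 0, 0, 0, 0, 0, 1])

```text
time_s: 25.2
eef_pos: [0.5411, -0.3529, 0.0697]
eef_rot: [0.419, 0.572, 0.414, -0.571]
wrist_force: [-0.0, -0.2, -3.7]
opening: 0.199
```

```bash
python3 -c "
from h import *
st();rel(.5395,-.351,.069,-18.);bar();cv2.imwrite('pics/w9.png',cv2.resize(ctrl.camera('scene')[225:325,60:260],None,fx=4,fy=4,interpolation=2))"
```

```text
t 25.2 pos [ 0.5411 -0.3529  0.0697] x [ 0.004 -0.005 -1.   ] y [ 0.952 -0.306  0.005] z [-0.306 -0.952  0.003] F [-0.  -0.2 -3.7] op 0.199 q [-0.76  0.51  1.53 -0.    1.1  -0.45]
yaw -17.84 shift tool [ 0.0007 -0.0021 -0.0013] turn_x 0.16 tilt about y,z deg [ 0.19 -0.29]
top bar 0.77 [ 0.5441 -0.351   0.0826] in tool [-0.0128  0.0024 -0.0026]
scene bar 0.6 [ 0.5407 -0.3512  0.0838] in tool [-0.014  -0.0008 -0.0014]
```

View pics/w9.png

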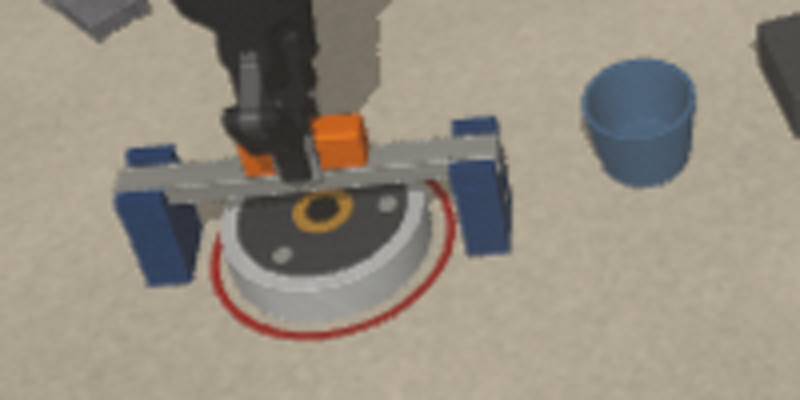

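The bar lies between the cheeks of both posts, at (150,175) and (475,145) in the crop, and won't go any lower. That matches the expected seated height of 0.082 m, so I'll release it.

Request:
carry_out(motion=[0, 0, 0, 0, -0.0005, 0, 0.4, 0, 0, 0, 0, 0, 0, 0.2, 0, 0, 0, 0, 0, 0, 0, 0, 0, 0, 0, 0, 0, -0.5, 0, 0, 0, 0, 0, 0, -0.5, 0, 0, 0, 0, 0, 0, -0.5, 0, 0, 0, 0, 0, 0, -0.5])

```text
time_s: 26.25
eef_pos: [0.5406, -0.353, 0.0687]
eef_rot: [0.418, 0.572, 0.414, -0.571]
wrist_force: [0.2, 1.2, -0.2]
opening: 0.751
```

Request:
carry_out(motion=[0, 0, 0, -0.01, 0, 0, -0.5, 0, 0, 0, -0.02, 0, 0, -0.5, 0, 0, 0, -0.03, 0, 0, -0.5, 0, 0, 0, -0.04, 0, 0, -0.5, 0, 0, 0, -0.04, 0, 0, -0.5, 0, 0, 0, 0, 0, 0, -0.5, 0, 0, 0, 0, 0, 0, -0.5])

```text
time_s: 26.95
eef_pos: [0.5398, -0.352, 0.2172]
eef_rot: [0.418, 0.572, 0.414, -0.571]
wrist_force: [0.6, 1.1, -0.8]
opening: 0.749
```

```bash
python3 - <<'E'
from h import *
st();bar();mould()
c,s=np.cos(np.radians(72)),np.sin(np.radians(72))
for cn,z in(("wrist",.095),("scene",.082)):
    KP=cam(cn);im=ctrl.camera(cn);h=cv2.cvtColor(im,cv2.COLOR_BGR2HSV);m=((h[...,0]>6)&(h[...,0]<20)&(h[...,1]>170)&(h[...,2]>90));y,x=np.nonzero(m);p=toplane(KP,np.c_[x,y],z)[:,:2]-[.5395,-.351]
    p=p[np.hypot(*p.T)<.07];q=np.c_[p@[c,s],p@[-s,c]];print(cn,len(q),'x range',q[:,0].min(),q[:,0].max(),'y',q[:,1].min(),q[:,1].max())
    if cn=="wrist":a=im
    else:b=cv2.resize(im[225:325,60:260],None,fx=1.8,fy=1.8)
o=np.zeros((420,800,3),np.uint8);o[:,:440]=a[:,60:500];o[:180,440:]=b;cv2.imwrite('pics/w10.png',o)
E
```

```text
t 26.95 pos [ 0.5398 -0.352   0.2172] x [ 0.004 -0.005 -1.   ] y [ 0.952 -0.307  0.005] z [-0.307 -0.952  0.003] F [ 0.6  1.1 -0.8] op 0.749 q [-0.76  0.34  1.44 -0.    1.36 -0.45]
wrist bar 0.77 [ 0.5411 -0.3478  0.0821] in tool [ 0.135  -0.0007 -0.0048]
top bar 0.97 [ 0.5427 -0.3495  0.0796] in tool [ 0.1376  0.0014 -0.0037]
scene bar 0.8 [ 0.5399 -0.3549  0.0824] in tool [0.1348 0.0004 0.0023]
mould lm 0.61 [ 0.5407 -0.3492  0.0134]
mould in tool [ 0.2012  0.0005 -0.003 ]
wrist 1563 x range -0.028710606643781958 0.03603434712566598 y -0.012594082399774506 0.010482060949775428
scene 388 x range -0.035641079971415766 0.03236587945651608 y -0.02136168709624533 0.01608379217918905
```

View pics/w10.png

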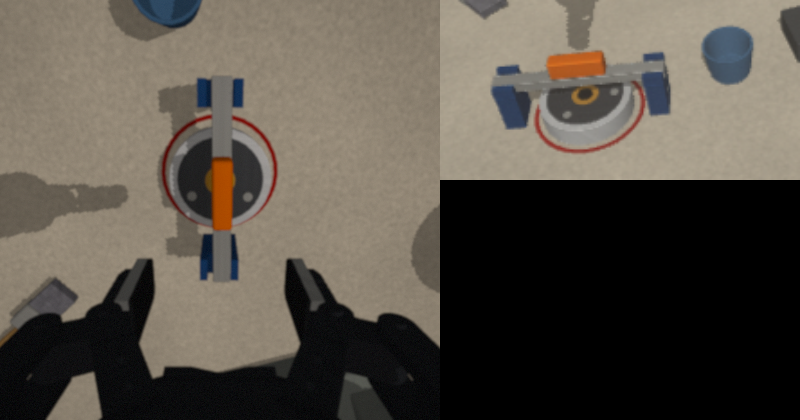

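The bar lies in both notches, with the far post at (220,92) and the near post at (219,257). It is centred over the mould and released, and the gripper is clear.

```bash
python3 -c "
from bench import ctrl
print(ctrl.hand_in())"
```

```text
the job is handed in; nothing more can be done
None
```

The mould is in the red circle and the clamp bar lies in both notches. The job was handed in at about 27 s of the 72 s allowed; no verdict is reported.

**How it was done:** I pushed the mould with the open fingers along the near side of the bench and in between the posts. Then I lifted the bar from its rest block, lowered it into the notches until it would go no further, opened the gripper and raised it clear.

**Last checks:**
- **Mould:** its ring centre measured within about 1 mm of the circle's centre after the push. After the bar was placed, the network put the mould centre 2 mm from it.
- **Bar height:** the three cameras gave 0.080–0.082 m for the handle, and the allowed range is 0.079–0.085 m.
- **Bar centring:** about 4 mm off along its length at most (15 mm allowed). The last wrist picture shows it between the cheeks of both posts.
- **Robot:** the gripper was open and clear, about 15 cm above where it let go.

**What disagreed or was not checked:**
- The top and scene fits of the station's angle differed by about 2° (71.6° and 73.6°). I used 72°.
- The networks missed the mould, or reported something else as the mould or the bar, a few times while the arm hid them.
- The wrist force did not clearly show the moment the bar touched down. I judged it seated from the height and the pictures.
- I did not measure the jar, cup, tin and rest block again at the end. The arm passed clear of them, and those visible in the later pictures looked unmoved.

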